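Line up the table things by height on the serving board

ROBOT

A 7-joint arm with a two-finger parallel gripper is mounted at the origin on a cart in front of the work surface, level with it; the furniture and walls round the work are solid. World frame = base frame: x ahead of the robot, y to its left, z up, the work surface at z = 0. Lengths are in m, angles in degrees, forces in N, time in s.
With the tool pointing down it reaches from about 0.425 to 0.875 m from the base axis. Payload 4.7 kg.
Tool frame: the origin (TCP) lies at the very end of the fingers, on their centre line; the grasp point (between the pads) lies 19 mm behind it; z points along the fingers, y is the line along which they close (so a half turn about z gives the same grasp; the last joint's range is limited). The gripper opens to 87 mm and grips with 3 to 60 N. Pads are 19 mm wide; open, the fingers measure 117 mm over their backs; the gripper's body (75 mm by 190 mm) begins 51 mm behind the grasp point.
Start: joints at [73.688, 18.392, -4.016, 83.108, 1.295, 78.541, -3.26], TCP at [0.191, -0.621, 0.2] pointing down, gripper open.
Joint ranges: [-163.93, 163.93], [-17.29, 119.83], [-79.2, 71.16], [3.27, 140.29], [-89.18, 269.18], [5.43, 117.66], [-154.24, 154.24]. Speed limits (degrees/s): [147.25, 147.25, 180, 180, 180, 180, 180].

INTERFACE

Orientations are given as [roll, pitch, yaw] about the fixed x, y, z axes, in that order (R = Rz(yaw) Ry(pitch) Rx(roll)).
In Python, from cell import telemetry, cams, env gives the robot as it stands.
- The arm moves only by the tool arm_command, never from a script. Its argument "series" is text: rows parted by semicolons, each of 5 numbers parted by spaces: the shift along the tool's x, y, z in mm, then the turn about the tool's z in rad, then the closure in counts, from 0 (fully open) to 255 (shut). A call has 1 to 20 rows; each row shifts and turns the commanded pose from where the row before left it, along the tool's axes as they then stand; what a row does not reach is not made up. A row lasts 1/12 s, in which the tool goes at most 41.7 mm and 7.16 degrees, less where a joint would pass 70% of its speed; a pose out of reach is approached as far as the arm can. A call is refused whole if a number of a shift passes 41.7 or a number of a turn 0.125, either way. A call with a gripper value outside its range is refused whole. The fingers move at their own pace and stop on an object; "squeeze" is the grip in N (left out, the last holds). Time passes only in rows, so rows that do not move let the fingers close. It gives the time, the measured TCP pose, the force, the opening and the grip force at its end, in the units of the state.
- telemetry.get_obs(): the state, without advancing time (a new reading comes with each control period).
- cams.read_camera(name): name is "scene" or "top"; returns the picture (480x640x3 uint8, blue, green, red); there is no depth.
- cams.calibration(name): a dict with "K" (3x3 intrinsics, pixels), "dist" ([k1, k2, p1, p2, k3] as OpenCV has them; the pictures are not rectified), "origin" and "rotation" of the camera in the world. Camera axes: x right, y down, z forward; pixel columns grow to the right and rows downward; lengths in m; the calibration is good to about 2 mm. A picture is of the moment at which its call begins. calibration takes no time and is no camera call.
- env.sign_off(): hands the job in; it is judged then, once.
The state is a dict: "time_s": time; "qpos": joint angles; "joint_velocities": joint speeds; "effort": joint torques, N m; "tool_pos": TCP position; "tool_rot": TCP orientation; "force": force on the tool from outside, world axes, zero at the start; "wrist_torque": the same for the moment, N m; "grip_width": finger opening in m; "grasp_force": force on a finger pad.
Only numpy, scipy, OpenCV 4.12 (cv2) and the standard library are available. Lean on these libraries where they do the work, as an engineer would, in place of code of your own. Each camera call takes 0.05 s, during which the arm holds its last target. There are 200 camera calls.

TASK

Set the table: stand the black pepper grinder, the salt shaker, the green espresso cup and the tea light on the serving board in order of height, each upright in the middle of its own cork disc, the tallest at the end with the brass knob and the lowest at the other end. Do not knock any of them over, leave the jam jar where it is, and let go of everything at the end.

Things in the scene. Friction and masses are not known exactly. Their poses are not given: they have to be found in the camera images.
- pepper_grinder_center (a point): matt black pepper grinder with thin steel bands and a steel nut on top (not the wooden mill in the back row), the tallest of the four: 158 mm high, upright, round. The point is on its axis, half-way up (79 mm above its foot); z points up. Foot 52 mm wide, waist 40 mm, 48 mm at 104 mm up; then the head, 42 to 46 mm wide from 110 to 134 mm up (grip at about 125 mm). 0.2 kg
- salt_shaker_center (a point): salt shaker, clear glass with a grey metal top, second tallest: 90 mm high, 44 mm wide, round, upright. The point is on its axis, half-way up (45 mm above its foot); z points up. 44 mm wide at most up to 74 mm, above that 34 mm. 0.1 kg
- green_cup_center (a point): small espresso cup, green above and white below, third tallest: 48 mm high, open at the top, upright. The point is on the axis of the round bowl (not of the handle), half-way up (24 mm above its foot); z points up. Bowl 64 mm wide at the rim and 46 mm at the foot; the handle sticks out along the cup's own -y, to 56 mm from the point, so grip across the bowl along the cup's x axis. 0.13 kg
- tea_light_center (a point): tea light in a silvery metal cup, the lowest: round, 38 mm wide, 15 mm high, upright. The point is on its axis, half-way up (7.5 mm above its foot); z points up. 15 g
- place_a: round cork disc, 68 mm across, 2 mm thick, fixed on the dark wooden serving board (its top 12 mm above the worktop); one of four in a straight row, 105 mm from centre to centre, in the order place_a, place_b, place_c, place_d. Origin: centre of its underside, so its top face is 2 mm higher. Its x axis points across the row, its y axis along the row from place_d towards place_a
- place_b: cork disc like place_a, on the same board; origin and axes likewise
- place_c: cork disc like place_a, on the same board; origin and axes likewise
- place_d: cork disc like place_a, on the same board; origin and axes likewise
- brass_knob: small golden brass knob, 28 mm wide and 26 mm high, fixed on the serving board at one end of the row, 55 mm beyond the last disc (beside place_a or place_d; a like knob in white is at the other end). Origin: centre of its underside
- jam_jar_center (a point): glass jar of red jam with a yellow lid, 62 mm wide, 85 mm high, standing loose near the board; to be left alone. The point is on its axis, half-way up
Not all that is in view belongs to the job. Leave any purple look-alike of the part that bears green_cup_center alone.

How it is judged (in metres and radians):
At the end, for the whole second after the job is handed in: Counted from the disc next to the brass knob: black pepper grinder, salt shaker, espresso cup, tea light, one on each disc, its centre (of the cup: the bowl's) within 15 mm of the disc's centre, standing on the disc, upright within 0.12 rad, released and at rest (((horizontal distance between brass_knob and place_a below 0.12 m and horizontal distance between pepper_grinder_center and place_a below 0.015 m and z of pepper_grinder_center in the frame of place_a between 0.073 and 0.087 m and horizontal distance between salt_shaker_center and place_b below 0.015 m and z of salt_shaker_center in the frame of place_b between 0.039 and 0.053 m and horizontal distance between green_cup_center and place_c below 0.015 m and z of green_cup_center in the frame of place_c between 0.018 and 0.032 m and horizontal distance between tea_light_center and place_d below 0.015 m and z of tea_light_center in the frame of place_d between 0.0015 and 0.0155 m) or (horizontal distance between brass_knob and place_d below 0.12 m and horizontal distance between pepper_grinder_center and place_d below 0.015 m and z of pepper_grinder_center in the frame of place_d between 0.073 and 0.087 m and horizontal distance between salt_shaker_center and place_c below 0.015 m and z of salt_shaker_center in the frame of place_c between 0.039 and 0.053 m and horizontal distance between green_cup_center and place_b below 0.015 m and z of green_cup_center in the frame of place_b between 0.018 and 0.032 m and horizontal distance between tea_light_center and place_a below 0.015 m and z of tea_light_center in the frame of place_a between 0.0015 and 0.0155 m)) and angle between each of pepper_grinder_center, salt_shaker_center, green_cup_center, tea_light_center's own z axis and vertical below 0.12 rad and linear speed of each of pepper_grinder, salt_shaker, green_cup, tea_light below 0.02 m/s); the robot touches nothing.
It fails at once if the pepper grinder is tipped over (more than 0.9 rad) (angle between pepper_grinder_center's own z axis and vertical above 0.9 rad).
It fails at once if the salt shaker is tipped over (more than 0.9 rad) (angle between salt_shaker_center's own z axis and vertical above 0.9 rad).
It fails at once if the green cup is tipped over (more than 0.9 rad) (angle between green_cup_center's own z axis and vertical above 0.9 rad).
It fails at once if the tea light is tipped over (more than 0.9 rad) (angle between tea_light_center's own z axis and vertical above 0.9 rad).
It fails at once if the jam jar is moved by more than 20 mm (distance of jam_jar_center from where it was at the start of the episode above 0.02 m).
It also fails if it takes over 99 s, if anything falls off the work surface, if the arm or the gripper's body presses on something with over 40 N, if the wrist force passes 120 N, or if a joint passes its speed limit or range.

## Working session

There is one attempt and no reset: what is moved stays moved. The work goes in short steps, Python scripts to look and compute and a tool call to move; the robot and the scene stay as the last step left them, time stands still between calls to the robot, and variables do not carry over. Pictures are saved under pics/ and viewed, at most 14 in all, crops included, and the job is handed in when it is done.

Besides the shell and the picture viewer there is one more tool, called as name(argument=value, ...) on one line, values as JSON. arm_command: Moves the arm, as the interface text tells. Its arguments: {"type":"object","properties":{"series":{"type":"string"},"squeeze":{"type":"number"}},"required":["series"]}

```bash
mkdir -p pics; python3 - <<'E'
from cell import telemetry, cams
import cv2
for n in("scene","top"):
    cv2.imwrite(f"pics/{n}0.png",cams.read_camera(n)); c=cams.calibration(n); print(n,c)
o=telemetry.get_obs(); print(o)
E
```

```text
scene {'K': array([[506.25781277,   0.        , 318.44288549],
       [  0.        , 506.25781277, 235.4072621 ],
       [  0.        ,   0.        ,   1.        ]]), 'dist': array([-0.06426708,  0.        ,  0.        ,  0.        ,  0.        ]), 'origin': array([-0.12191348,  0.49192066,  0.75734582]), 'rotation': array([-129.67584678,    0.28897852, -133.49261999])}
top {'K': array([[454.5321967 ,   0.        , 319.10311926],
       [  0.        , 454.5321967 , 233.46571213],
       [  0.        ,   0.        ,   1.        ]]), 'dist': array([0.01722256, 0.        , 0.        , 0.        , 0.        ]), 'origin': array([ 0.30076586, -0.08783179,  1.01182429]), 'rotation': array([-167.1344632 ,    0.46525991,  -94.91600823])}
{'time_s': 0.1, 'qpos': array([73.68892499, 18.43622497, -4.01540787, 83.16605483,  1.29634796,
       78.53936962, -3.26048399]), 'joint_velocities': array([ 0.02937078, -0.11285284, -0.03334408, -0.18648631, -0.05877096,
        0.08447591, -0.05467388]), 'effort': array([ 9.00780924e-04, -4.92569232e+01, -4.05279770e-01, -3.13396704e+01,
       -6.43078471e-02,  3.94504576e-02,  3.19720493e-05]), 'tool_pos': array([ 0.19112386, -0.6207347 ,  0.19947115]), 'tool_rot': array([-1.79903652e+02,  6.61816029e-03,  1.71203017e+01]), 'force': array([ 0.49989252, -0.31453137, -0.61780815]), 'wrist_torque': array([ 0.05362163, -0.03704842,  0.03061891]), 'grasp_force': 0.0, 'grip_width': 0.08719172674061029}
```

View pics/scene0.png

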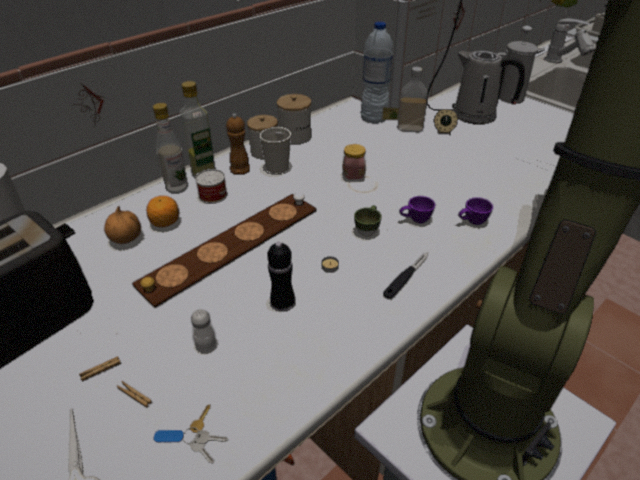

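View pics/top0.png

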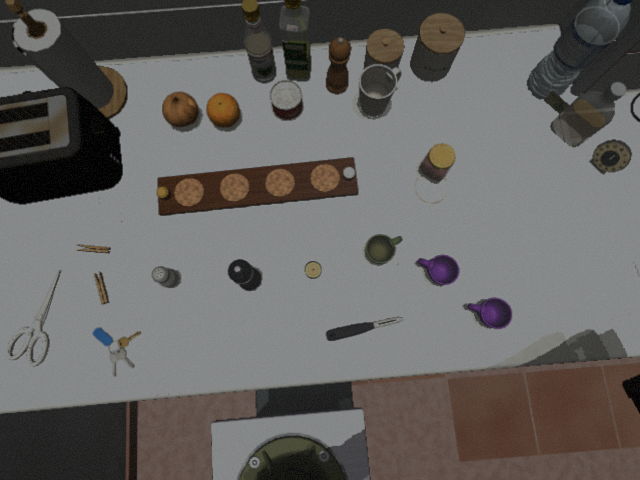

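Scene: row of discs, brass knob at left (top px 163,192), white knob (349,173). Grinder head at about (238,268), shaker (160,273), tea light (313,270), green cup (379,249) with its handle towards (398,240), jam jar (438,160).

```bash
cat > h.py <<'E'
import numpy as np, cv2
from scipy.spatial.transform import Rotation as Ro
from cell import cams, telemetry
def ray(n,p):
    c=cams.calibration(n); q=cv2.undistortPoints(np.array([[p]],float),c["K"],c["dist"])[0,0]
    return c["origin"],Ro.from_euler("xyz",c["rotation"],degrees=True).as_matrix()@np.array([q[0],q[1],1])
def plane(n,p,z):
    o,d=ray(n,p); return (o+d*(z-o[2])/d[2])[:2]
def proj(n,P):
    c=cams.calibration(n); R=Ro.from_euler("xyz",c["rotation"],degrees=True).as_matrix()
    return cv2.projectPoints(np.array([P],float)@np.eye(3),cv2.Rodrigues(R.T)[0],-R.T@c["origin"],c["K"],c["dist"])[0][0,0]
def blob(img,lo,hi,box):
    x0,y0,x1,y1=box; m=cv2.inRange(cv2.cvtColor(img[y0:y1,x0:x1],cv2.COLOR_BGR2HSV),lo,hi)
    cs=cv2.findContours(m,cv2.RETR_EXTERNAL,cv2.CHAIN_APPROX_NONE)[0]; c=max(cs,key=cv2.contourArea)
    return c+np.array([x0,y0]),cv2.contourArea(c)
E
python3 - <<'E'
from h import *
im=cv2.imread("pics/top0.png"); sc=cv2.imread("pics/scene0.png")
for p in [(189,192),(235,187),(280,182),(325,178)]:
    c,a=blob(im,(5,40,95),(25,255,255),(p[0]-21,p[1]-19,p[0]+21,p[1]+19)); e=cv2.fitEllipse(cv2.convexHull(c)); print("disc",e,a,plane("top",e[0],.014))
for p in [(172,276),(212,253),(249,232),(284,212)]:
    c,a=blob(sc,(5,40,95),(25,255,255),(p[0]-20,p[1]-15,p[0]+20,p[1]+15)); e=cv2.fitEllipse(cv2.convexHull(c)); print("discS",e,a,plane("scene",e[0],.014))
for n,p,z in [("knob",(163,192),.038),("grinder",(238,266),.158),("salt",(160,273),.09),("tea",(313,270),.015),("cup",(379,249),.048),("jar",(441,156),.085)]:
    print(n,plane("top",p,z))
for n,p,z in [("grinder",(279,244),.158),("salt",(202,314),.09),("tea",(331,264),.015),("cup",(367,214),.048)]: print(n,plane("scene",p,z))
a=cv2.resize(im[220:310,140:260],None,fx=6,fy=6,interpolation=2); cv2.imwrite("pics/c1.png",a)
a=cv2.resize(im[220:300,295:415],None,fx=6,fy=6,interpolation=2); cv2.imwrite("pics/c2.png",a)
E
```

```text
disc ((188.45050048828125, 191.6553497314453), (26.861915588378906, 29.33303451538086), 59.166229248046875) 582.0 [0.65323209 0.19188863]
disc ((234.08009338378906, 186.991455078125), (26.970157623291016, 28.84061622619629), 71.22491455078125) 580.0 [0.65530545 0.08673327]
disc ((279.4725341796875, 182.1862335205078), (27.066892623901367, 28.871335983276367), 76.79293823242188) 579.5 [ 0.65773411 -0.01842189]
disc ((324.5922546386719, 177.4012451171875), (26.998260498046875, 28.839111328125), 77.99600982666016) 571.5 [ 0.66013267 -0.1233706 ]
discS ((171.61746215820312, 275.04815673828125), (21.821144104003906, 32.92816925048828), 74.01488494873047) 535.0 [0.65074976 0.19256608]
discS ((212.05148315429688, 251.7987518310547), (19.987873077392578, 31.24396514892578), 80.1522216796875) 459.5 [0.65322129 0.08775704]
discS ((248.77447509765625, 230.64657592773438), (18.442062377929688, 29.113874435424805), 83.87360382080078) 393.5 [ 0.65592252 -0.01693758]
discS ((282.1690673828125, 211.23056030273438), (17.311046600341797, 27.535062789916992), 89.1677474975586) 342.5 [ 0.65928703 -0.12189477]
knob [0.64892946 0.24208561]
grinder [0.4460427  0.06109806]
salt [0.45714244 0.23220482]
tea [ 0.44700169 -0.07875277]
cup [ 0.47525101 -0.22455908]
jar [ 0.66078464 -0.37642967]
grinder [0.43628282 0.06541358]
salt [0.4489279  0.23576784]
tea [ 0.44133533 -0.07450656]
cup [ 0.4794048  -0.22840943]
```

View pics/c1.png

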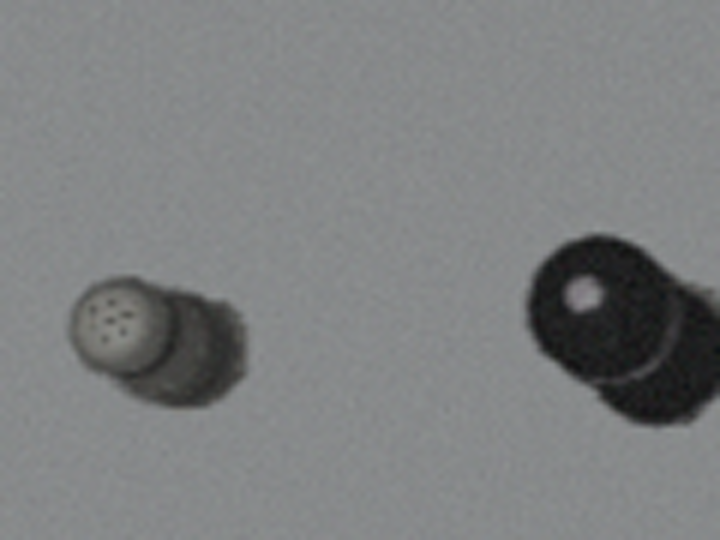

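View pics/c2.png

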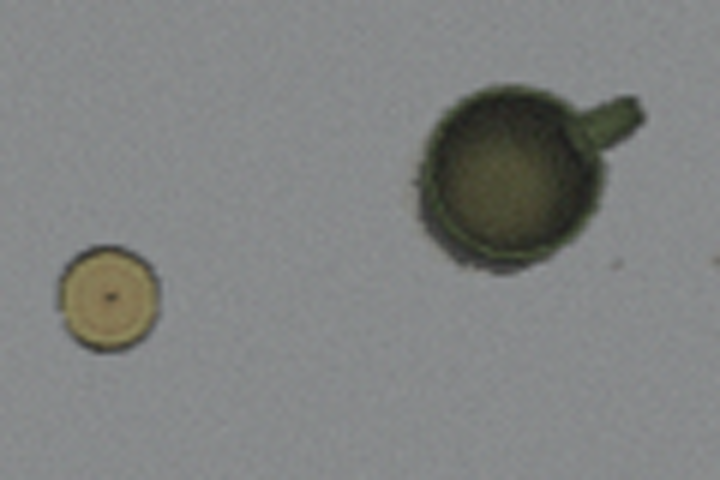

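```bash
python3 - <<'E'
from h import *
im=cv2.imread("pics/top0.png"); sc=cv2.imread("pics/scene0.png")
print("nut",plane("top",(236.9,268.6),.157),"head",plane("top",(239.8,271.3),.122),"salt",plane("top",(158.4,273.1),.089),
 "tea",plane("top",(312.9,269.2),.015),"cup",plane("top",(380.1,248.3),.048))
h=plane("top",(400.9,238.3),.030)-plane("top",(380.1,248.3),.048); print("handle",h,np.degrees(np.arctan2(h[1],h[0])))
a=np.hstack([cv2.resize(sc[y:y+90,x:x+66],None,fx=6,fy=6,interpolation=2) for x,y in((250,232),)]); 
a=np.hstack([a,cv2.resize(sc[192:282,318:384],None,fx=6,fy=6,interpolation=2)]); cv2.imwrite("pics/c3.png",a)
E
```

```text
nut [0.44141854 0.06357948] head [0.44131186 0.06432053] salt [0.45739286 0.23580606] tea [ 0.44879523 -0.07867979] cup [ 0.47657119 -0.22709442]
handle [ 0.02161223 -0.05082118] -66.96187702391389
```

View pics/c3.png

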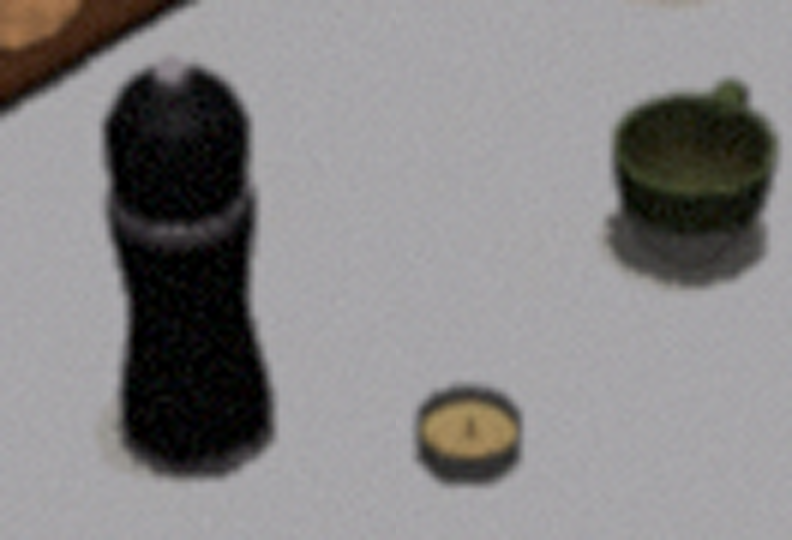

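Crop: tea-light top at scene px (330,264), cup rim centre (367.8,216.2), grinder nut (278.5,244).

```bash
python3 - <<'E'
from h import *
for n,p,z in [("nut",(278.3,243.5),.157),("tea",(329.9,263.8),.014),("cup",(367.6,215.8),.048)]: print(n,plane("scene",p,z))
E
```

```text
nut [0.4391732  0.06472162]
tea [ 0.44418495 -0.07400354]
cup [ 0.47383677 -0.22433283]
```

arm_command(series="0 0 0 -0.1156 0;0 0 0 -0.1156 0;0 0 0 -0.1156 0;0 0 0 -0.1156 0;0 0 0 -0.1156 0;0 0 0 -0.1156 0;0 0 0 -0.1156 0;0 0 0 -0.1156 0;0 0 0 -0.1156 0;0 0 0 -0.1156 0;0 0 0 -0.1156 0;30 26 0 0 0;30 26 0 0 0;30 26 0 0 0;30 26 0 0 0;30 26 0 0 0;30 26 0 0 0;30 26 0 0 0;30 26 0 0 0;30 26 0 0 0", squeeze=15)

```text
time_s: 1.77
tool_pos: [0.4261, -0.3495, 0.2002]
tool_rot: [-180.0, 0.0, 90.0]
force: [1.3, -0.9, 0.6]
grip_width: 0.0869
grasp_force: 0.0
```

arm_command(series="27.2 2.1 0 0 0;27.2 2.1 0 0 0;27.2 2.1 0 0 0;27.2 2.1 0 0 0;27.2 2.1 0 0 0;27.2 2.1 0 0 0;27.2 2.1 0 0 0;27.2 2.1 0 0 0;27.2 2.1 0 0 0;27.2 2.1 0 0 0;0 0 25 0 0;0 0 25 0 0;0 0 25 0 0;0 0 25 0 0;0 0 25 0 0;0 0 15 0 0;0 0 0 0 0;0 0 0 0 0")

```text
time_s: 3.27
tool_pos: [0.4458, -0.079, 0.0599]
tool_rot: [-179.9, -0.1, 90.0]
force: [0.3, 0.1, 0.2]
grip_width: 0.0871
grasp_force: 0.0
```

```bash
python3 - <<'E'
from h import *
t,s=cams.read_camera("top"),cams.read_camera("scene")
a=np.hstack([cv2.resize(t[220:310,270:340],None,fx=5,fy=5,interpolation=2),cv2.resize(s[220:310,295:365],None,fx=5,fy=5,interpolation=2)]); cv2.imwrite("pics/d1.png",a)
print(telemetry.get_obs()["tool_pos"])
E
```

```text
[ 0.44739739 -0.07946546  0.06150049]
```

View pics/d1.png

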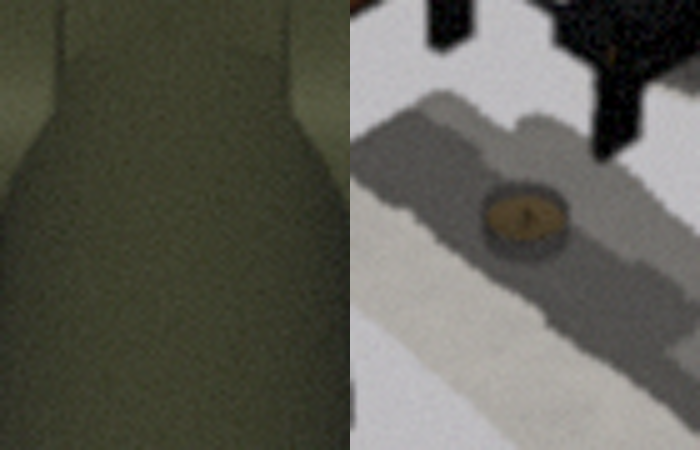

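Fingers straddle the tea light (finger tips at scene px (316,230) and (347,252), tea light at (330,264)).

arm_command(series="2 0 20 0 0;0 0 20 0 0;0 0 10 0 0;0 0 5 0 0;0 0 0 0 0;0 0 0 0 255;0 0 0 0 255;0 0 0 0 255;0 0 0 0 255;0 0 0 0 255;0 0 0 0 255;0 0 0 0 255;0 0 0 0 255;0 0 0 0 255", squeeze=10)

```text
time_s: 4.53
tool_pos: [0.4465, -0.0773, 0.0054]
tool_rot: [180.0, 0.0, 90.0]
force: [0.4, 0.5, 0.1]
grip_width: 0.0351
grasp_force: 0.0
```

arm_command(series="0 0 0 0 255;0 0 0 0 255;0 0 0 0 255;0 0 0 0 255")

```text
time_s: 4.87
tool_pos: [0.4465, -0.0773, 0.0054]
tool_rot: [-180.0, 0.0, 90.0]
force: [-1.1, 0.1, -0.7]
grip_width: 0.0083
grasp_force: 0.0
```

```bash
python3 - <<'E'
from h import *
s=cams.read_camera("scene")
cv2.imwrite("pics/d2.png",cv2.resize(s[220:310,285:375],None,fx=6,fy=6,interpolation=2))
o=telemetry.get_obs(); print(o["grip_width"],o["grasp_force"])
E
```

```text
0.0048821509211416075 0.0
```

View pics/d2.png

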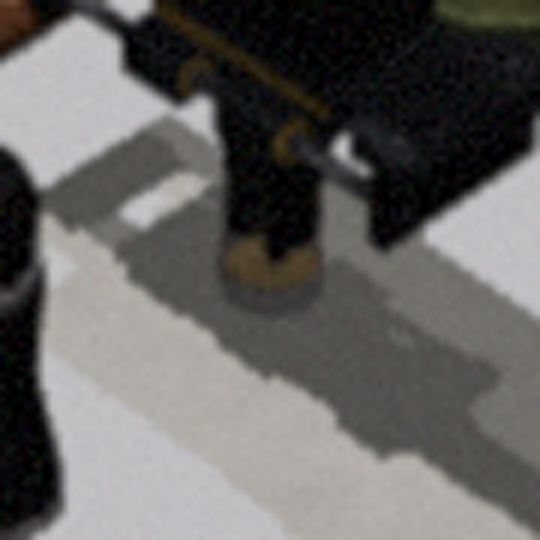

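The fingers closed with nothing between them; their tips appear over the back half of the wax (scene px ~(330,261)), tea light unmoved at (330,264). Compare with the projected TCP.

```bash
python3 - <<'E'
from h import *
o=telemetry.get_obs(); print(o["tool_pos"],o["qpos"],o["grip_width"])
for z in(.005,.015,.025): print(proj("scene",(.4465,-.0773,z)),proj("scene",(.447,-.077,z)))
E
```

```text
[ 0.44647868 -0.07732014  0.00540016] [ 4.61380125e+01  9.35464130e+00 -4.15929002e+01  1.20933000e+02
  7.84347752e+00  5.23108479e+01  9.15918261e-02] 0.0048821509211416075
[330.19652991 265.59978421] [329.93661034 265.55157341]
[330.242407   262.21279422] [329.98095057 262.16466809]
[330.28875827 258.78552682] [330.02574826 258.73749158]
```

```bash
python3 - <<'E'
from h import *
for z in(.06,.07,.08):
  print(z,[proj("scene",(.446+sx,-.079+sy,z)).round(1).tolist() for sx in(-.0585,-.0435,.0435,.0585) for sy in(-.0095,.0095)])
E
```

```text
0.06 [[354.5, 257.6], [348.1, 261.9], [349.3, 254.1], [342.8, 258.4], [320.2, 234.7], [313.8, 238.6], [315.4, 231.5], [309.0, 235.4]]
0.07 [[354.7, 253.9], [348.3, 258.3], [349.4, 250.4], [343.0, 254.7], [320.2, 231.1], [313.7, 235.0], [315.4, 228.0], [308.9, 231.8]]
0.08 [[354.9, 250.3], [348.4, 254.6], [349.6, 246.8], [343.1, 251.0], [320.2, 227.5], [313.7, 231.4], [315.4, 224.3], [308.9, 228.2]]
```

arm_command(series="0 0 0 0 0;0 0 0 0 0;0 0 0 0 0;0 0 0 0 0;0 0 0 0 0;0 0 0 0 0;0 0 0 0 0;0 0 0 0 0;0 0 0 0 0;0 0 0 0 0;0 0 0 0 0;0 0 0 0 0;0 0 0 0 0;0 0 0 0 0")

```text
time_s: 6.08
tool_pos: [0.4465, -0.0773, 0.0054]
tool_rot: [-180.0, 0.0, 90.0]
force: [-0.0, 0.3, -0.2]
grip_width: 0.0852
grasp_force: 0.0
```

```bash
python3 - <<'E'
from h import *
s=cams.read_camera("scene")
cv2.imwrite("pics/d3.png",cv2.resize(s[210:310,285:385],None,fx=6,fy=6,interpolation=2))
o=telemetry.get_obs(); print(o["grip_width"],o["tool_pos"],o["force"])
E
```

```text
0.08545638391231672 [ 0.4465198  -0.07733157  0.0054277 ] [ 0.63071203 -0.30047449 -0.14607122]
```

View pics/d3.png

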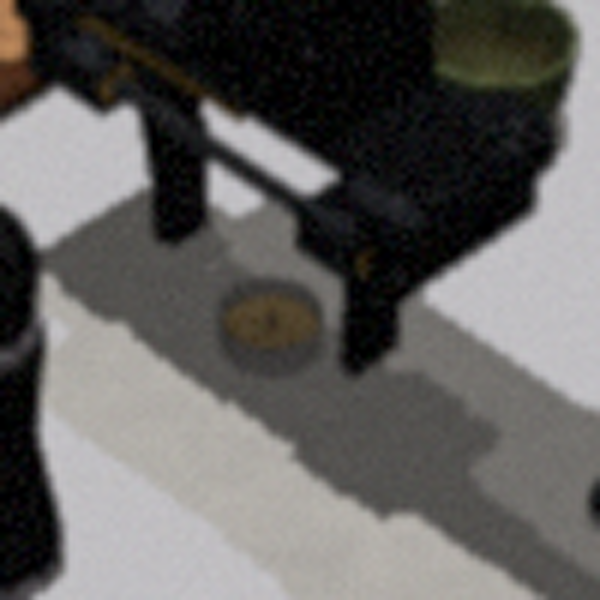

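Fingers open again, tips at scene px (344,272) and (314,250): they look 15–20 mm higher than the reported TCP. I'll feel downward gently.

arm_command(series="0 0 2 0 0;0 0 2 0 0;0 0 0 0 0;0 0 0 0 0")

```text
time_s: 6.47
tool_pos: [0.4463, -0.0773, 0.0012]
tool_rot: [-180.0, -0.0, 90.0]
force: [0.7, -0.2, 0.2]
grip_width: 0.0868
grasp_force: 0.0
```

arm_command(series="0 0 2 0 0;0 0 2 0 0;0 0 0 0 0;0 0 0 0 0")

```text
time_s: 6.8
tool_pos: [0.4464, -0.0773, -0.0027]
tool_rot: [-180.0, -0.0, 90.0]
force: [0.0, -0.3, 0.5]
grip_width: 0.0868
grasp_force: 0.0
```

arm_command(series="0 0 2 0 0;0 0 2 0 0;0 0 1 0 0;0 0 0 0 0;0 0 0 0 0")

```text
time_s: 7.22
tool_pos: [0.4465, -0.0773, -0.0077]
tool_rot: [-180.0, -0.0, 90.0]
force: [0.7, 1.0, -0.5]
grip_width: 0.0869
grasp_force: 0.0
```

arm_command(series="0 0 1 0 0;0 0 1 0 0;0 0 1 0 0;0 0 0 0 0;0 0 0 0 0")

```text
time_s: 7.63
tool_pos: [0.4465, -0.0773, -0.0106]
tool_rot: [-180.0, 0.0, 90.0]
force: [-0.9, -0.1, 1.3]
grip_width: 0.0874
grasp_force: 0.0
```

arm_command(series="0 0 1 0 0;0 0 1 0 0;0 0 0 0 0;0 0 0 0 0")

```text
time_s: 7.97
tool_pos: [0.4465, -0.0773, -0.0126]
tool_rot: [-180.0, 0.0, 90.0]
force: [-0.4, 0.8, -0.5]
grip_width: 0.0872
grasp_force: 0.0
```

arm_command(series="0 0 1 0 0;0 0 1 0 0;0 0 0 0 0;0 0 0 0 0")

```text
time_s: 8.3
tool_pos: [0.4464, -0.0773, -0.0147]
tool_rot: [-180.0, 0.0, 90.0]
force: [-0.2, 0.2, 0.3]
grip_width: 0.0871
grasp_force: 0.0
```

arm_command(series="0 0 1 0 0;0 0 1 0 0;0 0 0 0 0;0 0 0 0 0")

```text
time_s: 8.63
tool_pos: [0.4465, -0.0773, -0.0166]
tool_rot: [-180.0, 0.0, 90.0]
force: [-0.4, 0.6, 1.2]
grip_width: 0.0873
grasp_force: 0.0
```

arm_command(series="0 0 1 0 0;0 0 0 0 0;0 0 1 0 0;0 0 0 0 0;0 0 0 0 0")

```text
time_s: 9.05
tool_pos: [0.4465, -0.0773, -0.0186]
tool_rot: [-180.0, 0.0, 90.0]
force: [-0.1, -0.4, 0.9]
grip_width: 0.087
grasp_force: 0.0
```

arm_command(series="0 0 0.5 0 0;0 0 0.5 0 0;0 0 0.5 0 0;0 0 0.5 0 0;0 0 0 0 0;0 0 0 0 0")

```text
time_s: 9.55
tool_pos: [0.4465, -0.0773, -0.0206]
tool_rot: [-180.0, 0.0, 90.0]
force: [-0.3, -0.6, 0.1]
grip_width: 0.0869
grasp_force: 0.0
```

```bash
python3 - <<'E'
from h import *
s=cams.read_camera("scene")
cv2.imwrite("pics/d4.png",cv2.resize(s[210:310,285:385],None,fx=6,fy=6,interpolation=2))
for z in (0,.005,.01): print(z,[proj("scene",(.4465+sx,-.0773+sy,z)).round(1).tolist() for sx in(-.0585,-.0435,.0435,.0585) for sy in(-.0095,.0095)])
E
```

```text
0 [[352.7, 278.8], [346.4, 283.2], [347.6, 275.2], [341.4, 279.6], [319.6, 255.6], [313.4, 259.6], [315.0, 252.4], [308.8, 256.3]]
0.005 [[352.8, 277.1], [346.5, 281.5], [347.7, 273.5], [341.4, 277.9], [319.6, 253.9], [313.3, 257.9], [314.9, 250.7], [308.7, 254.6]]
0.01 [[352.9, 275.4], [346.6, 279.8], [347.7, 271.9], [341.5, 276.2], [319.5, 252.3], [313.3, 256.2], [314.9, 249.1], [308.7, 253.0]]
```

View pics/d4.png

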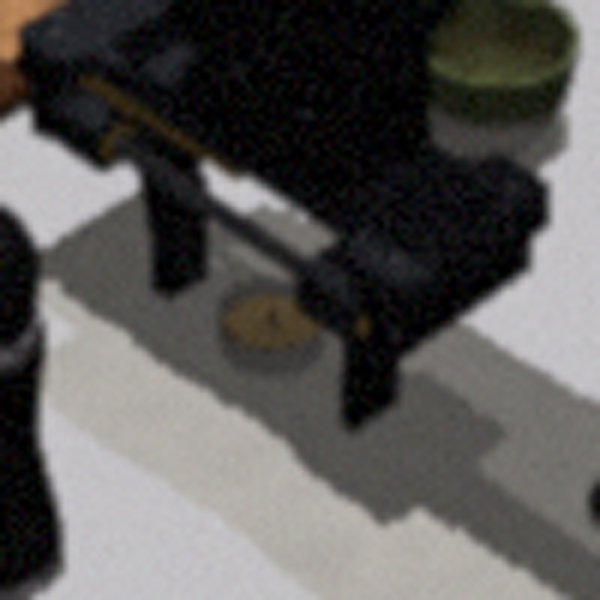

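Tips now at scene px (343,282) and (312,259): just at the worktop, so the real tip lies ~20 mm above the reported TCP. Closing here.

arm_command(series="0 0 -1 0 255;0 0 0 0 255;0 0 0 0 255;0 0 0 0 255;0 0 0 0 255;0 0 0 0 255;0 0 0 0 255;0 0 0 0 255;0 0 0 0 255;0 0 0 0 255;0 0 0 0 255;0 0 0 0 255", squeeze=10)

```text
time_s: 10.6
tool_pos: [0.4466, -0.0774, -0.0195]
tool_rot: [180.0, 0.0, 90.0]
force: [0.7, -0.1, 0.1]
grip_width: 0.0367
grasp_force: 10.0
```

arm_command(series="0 0 -20 0 255;0 0 -20 0 255;0 0 -20 0 255;-5.6 26.6 0 0 255;-5.6 26.6 0 0 255;-5.6 26.6 0 0 255;-5.6 26.6 0 0 255;-5.6 26.6 0 0 255;-5.6 26.6 0 0 255;-5.6 26.6 0 0 255;-5.6 26.6 0 0 255;0 0 0 0 255;0 0 0 0 255")

```text
time_s: 11.68
tool_pos: [0.6597, -0.122, 0.0394]
tool_rot: [-179.9, -0.1, 90.0]
force: [-0.7, 0.0, -0.3]
grip_width: 0.0369
grasp_force: 10.0
```

arm_command(series="0 0 15 0 255;0 0 15 0 255;0 0 9 0 255;0 0 3 0 255;0 0 2 0 255;0 0 1 0 255;0 0 0 0 255;0 0 0 0 255")

```text
time_s: 12.35
tool_pos: [0.6597, -0.1223, -0.0039]
tool_rot: [179.9, 0.0, 90.0]
force: [-0.1, -0.6, 0.2]
grip_width: 0.0369
grasp_force: 10.0
```

arm_command(series="0 0 1 0 255;0 0 0 0 255;0 0 0 0 255;0 0 0 0 0;0 0 0 0 0;0 0 0 0 0;0 0 0 0 0;0 0 0 0 0;0 0 0 0 0;0 0 0 0 0;0 0 0 0 0;0 0 0 0 0;0 0 0 0 0;0 0 0 0 0;0 0 0 0 0;0 0 -20 0 0;0 0 -30 0 0;0 0 -30 0 0;0 0 -20 0 0;0 0 0 0 0")

```text
time_s: 14.02
tool_pos: [0.6628, -0.1222, 0.1003]
tool_rot: [179.5, 0.1, 90.0]
force: [1.1, 0.4, 0.3]
grip_width: 0.0869
grasp_force: 0.0
```

arm_command(series="-11.5 -20.5 0 0 0;-11.5 -20.5 0 0 0;-11.5 -20.5 0 0 0;-11.5 -20.5 0 0 0;-11.5 -20.5 0 0 0;-11.5 -20.5 0 0 0;-11.5 -20.5 0 0 0;-11.5 -20.5 0 0 0;-11.5 -20.5 0 0 0;0 0 0 -0.1 0;0 0 0 -0.1 0;0 0 0 -0.1 0;0 0 0 -0.1 0;0 0 0 0 0;0 0 0 0 0")

```text
time_s: 15.27
tool_pos: [0.4744, -0.2255, 0.094]
tool_rot: [-180.0, -0.0, 112.7]
force: [0.6, -1.1, -0.6]
grip_width: 0.0869
grasp_force: 0.0
```

```bash
python3 - <<'E'
from h import *
t,s=cams.read_camera("top"),cams.read_camera("scene")
cv2.imwrite("pics/t1.png",t);cv2.imwrite("pics/s1.png",s)
a=np.hstack([cv2.resize(t[150:210,295:355],(400,400),interpolation=2),cv2.resize(s[170:260,320:410],(400,400),interpolation=2)]); cv2.imwrite("pics/d5.png",a)
o=telemetry.get_obs(); print(o["tool_pos"],o["tool_rot"])
E
```

```text
[ 0.47461634 -0.22553538  0.09415101] [-1.79986032e+02 -1.62296788e-02  1.12766866e+02]
```

View pics/d5.png

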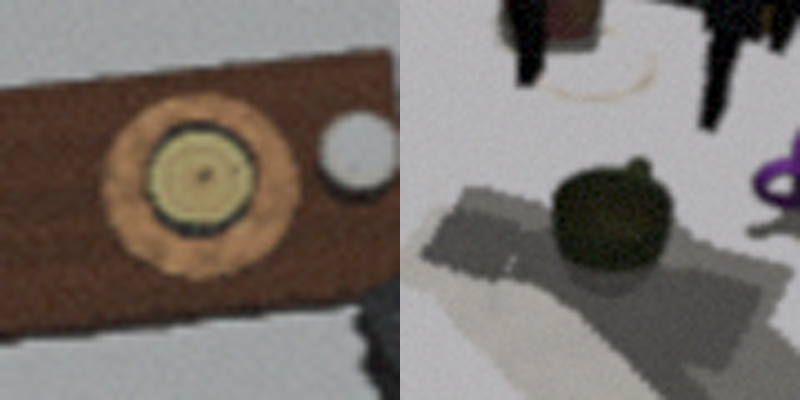

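Tea light sits centred on its disc (crop (202,178) on disc (202,187)); open fingers straddle the green cup. Descend and grip.

arm_command(series="0 0 20 0 0;0 0 20 0 0;0 0 20 0 0;0 0 15 0 0;0 0 11 0 0;0 0 6 0 0;0 0 3 0 0;0 0 0 0 0;0 0 0 0 255;0 0 0 0 255;0 0 0 0 255;0 0 0 0 255;0 0 0 0 255;0 0 0 0 255;0 0 0 0 255;0 0 0 0 255", squeeze=15)

```text
time_s: 16.7
tool_pos: [0.4752, -0.2258, -0.0001]
tool_rot: [180.0, 0.0, 112.9]
force: [-0.2, -0.7, 2.9]
grip_width: 0.0618
grasp_force: 14.8
```

arm_command(series="0 0 -10 0 255;0 0 -20 0 255;0 0 -30 0 255;0 0 0 0.1 255;0 0 0 0.1 255;0 0 0 0.1 255;0 0 0 0.1 255;20.8 18.15 0 0 255;20.8 18.15 0 0 255;20.8 18.15 0 0 255;20.8 18.15 0 0 255;20.8 18.15 0 0 255;20.8 18.15 0 0 255;20.8 18.15 0 0 255;20.8 18.15 0 0 255;20.8 18.15 0 0 255;20.8 18.15 0 0 255;0 0 0 0 255;0 0 0 0 255")

```text
time_s: 18.28
tool_pos: [0.6564, -0.0151, 0.0593]
tool_rot: [-179.9, -0.1, 90.2]
force: [-0.2, -0.5, -1.8]
grip_width: 0.0613
grasp_force: 14.9
```

```bash
python3 - <<'E'
from h import *
s=cams.read_camera("scene")
cv2.imwrite("pics/d6.png",cv2.resize(s[150:300,170:350],None,fx=4,fy=4,interpolation=2))
o=telemetry.get_obs(); print(o["tool_pos"],o["tool_rot"],o["grip_width"],o["force"])
for z in (.06,.064,.108): print(proj("scene",(.6568,-.0177,z)))
E
```

```text
[ 0.65578204 -0.01729955  0.059111  ] [-1.79914396e+02  5.51093469e-03  9.00529949e+01] 0.06138204741542655 [ 0.42405941 -0.53749618 -1.85997921]
[246.93800397 214.64673484]
[246.77157056 213.24521792]
[244.8963345  197.41344523]
```

View pics/d6.png

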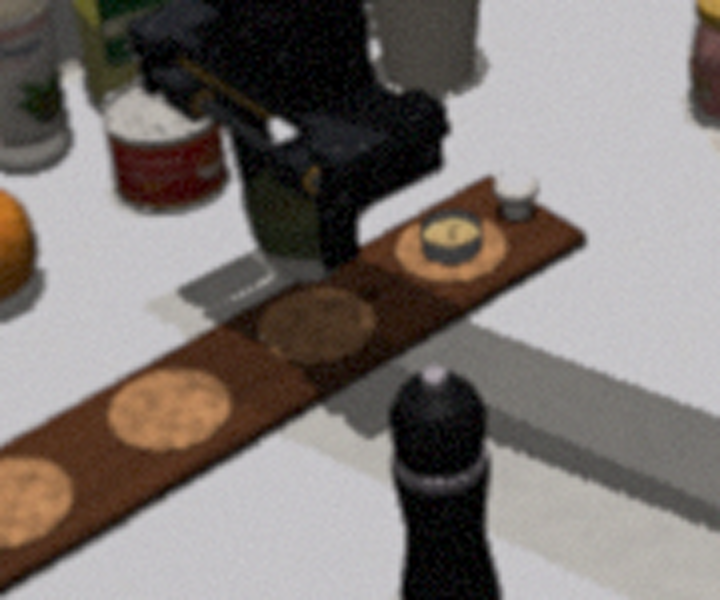

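Cup held upright above its disc (disc at crop (317,323), cup at (285,220)).

arm_command(series="0 0 15 0 255;0 0 15 0 255;0 0 8 0 255;0 0 3 0 255;0 0 2 0 255;0 0 2 0 255;0 0 0 0 255;0 0 0 0 255")

```text
time_s: 19.0
tool_pos: [0.6567, -0.0176, 0.0149]
tool_rot: [180.0, 0.0, 90.0]
force: [0.5, 0.5, -1.2]
grip_width: 0.0616
grasp_force: 14.9
```

arm_command(series="0 0 1 0 255;0 0 0 0 255;0 0 0 0 255;0 0 0 0 0;0 0 0 0 0;0 0 0 0 0;0 0 0 0 0;0 0 0 0 0;0 0 0 0 0;0 0 0 0 0;0 0 0 0 0;0 0 -20 0 0;0 0 -30 0 0;0 0 -30 0 0;0 0 -30 0 0;0 0 0 0 0;0 0 0 0 0")

```text
time_s: 20.42
tool_pos: [0.6579, -0.0175, 0.1259]
tool_rot: [179.7, 0.0, 90.0]
force: [-0.2, 0.4, -0.9]
grip_width: 0.0867
grasp_force: 0.0
```

arm_command(series="25.3 -20 0 0 0;25.3 -20 0 0 0;25.3 -20 0 0 0;25.3 -20 0 0 0;25.3 -20 0 0 0;25.3 -20 0 0 0;25.3 -20 0 0 0;25.3 -20 0 0 0;25.3 -20 0 0 0;25.3 -20 0 0 0;0 0 0 0 0;0 0 0 0 0")

```text
time_s: 21.42
tool_pos: [0.4545, 0.2366, 0.1225]
tool_rot: [-179.9, 0.1, 90.2]
force: [1.0, -0.3, 0.3]
grip_width: 0.0872
grasp_force: 0.0
```

```bash
python3 - <<'E'
from h import *
t,s=cams.read_camera("top"),cams.read_camera("scene")
a=np.hstack([cv2.resize(t[140:220,240:320],(400,400),interpolation=2),cv2.resize(s[240:360,150:270],(400,400),interpolation=2)]); cv2.imwrite("pics/d7.png",a)
o=telemetry.get_obs(); print(o["tool_pos"],o["tool_rot"])
for P in((.6568,-.0177,.062),(.6568,-.0177,.014)):print(proj("top",P))
for sx in(-.045,.045): print(proj("scene",(.457+sx,.235,.143)))
E
```

```text
[0.45654932 0.23415076 0.12259708] [-1.79945460e+02  6.44819353e-02  8.99306725e+01]
[277.14860445 175.38192793]
[279.18798445 182.59482391]
[209.94620616 304.50584747]
[180.74191351 276.67783399]
```

View pics/d7.png

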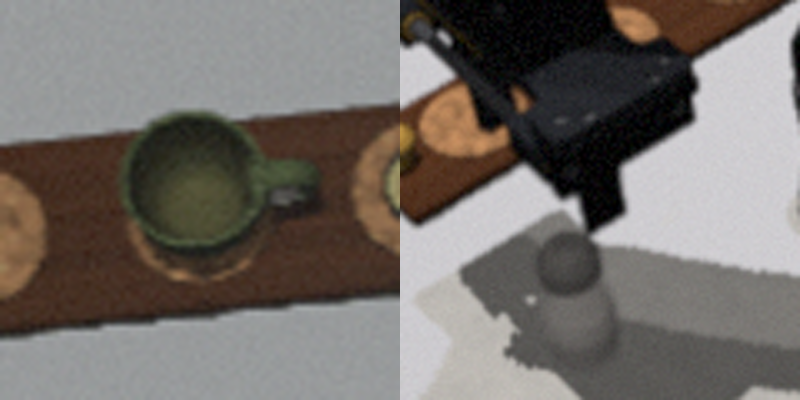

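Cup is centred on its disc (rim at top px (278,176), expected (277,175)). Gripper over the shaker (scene px (201,318)).

arm_command(series="0 0 15 0 0;0 0 20 0 0;0 0 20 0 0;0 0 20 0 0;0 0 15 0 0;0 0 10 0 0;0 0 5 0 0;0 0 3 0 0;0 0 0 0 255;0 0 0 0 255;0 0 0 0 255;0 0 0 0 255;0 0 0 0 255;0 0 0 0 255;0 0 0 0 255;0 0 0 0 255;0 0 0 0 255;0 0 0 0 255;0 0 0 0 255", squeeze=15)

```text
time_s: 23.1
tool_pos: [0.4565, 0.2354, 0.0154]
tool_rot: [180.0, -0.0, 90.0]
force: [0.2, 0.8, -0.1]
grip_width: 0.0384
grasp_force: 14.8
```

arm_command(series="0 0 -10 0 255;0 0 -20 0 255;0 0 -30 0 255;-16.45 22 0 0 255;-16.45 22 0 0 255;-16.45 22 0 0 255;-16.45 22 0 0 255;-16.45 22 0 0 255;-16.45 22 0 0 255;-16.45 22 0 0 255;-16.45 22 0 0 255;-16.45 22 0 0 255;0 0 0 0 255;0 0 15 0 255;0 0 15 0 255;0 0 8 0 255;0 0 4 0 255;0 0 2 0 255;0 0 0 0 255;0 0 0 0 255")

```text
time_s: 24.77
tool_pos: [0.6544, 0.0877, 0.0318]
tool_rot: [180.0, 0.0, 90.0]
force: [0.5, -0.1, -1.6]
grip_width: 0.0387
grasp_force: 14.8
```

arm_command(series="0 0 1 0 255;0 0 1 0 255;0 0 0 0 255;0 0 0 0 0;0 0 0 0 0;0 0 0 0 0;0 0 0 0 0;0 0 0 0 0;0 0 0 0 0;0 0 0 0 0;0 0 0 0 0;0 0 0 0 0;0 0 0 0 0;0 0 -20 0 0;0 0 -30 0 0;0 0 -30 0 0;0 0 -40 0 0;0 0 -30 0 0;0 0 0 0 0")

```text
time_s: 26.35
tool_pos: [0.6581, 0.0888, 0.1874]
tool_rot: [179.3, -0.1, 90.0]
force: [1.2, 0.2, 1.1]
grip_width: 0.0867
grasp_force: 0.0
```

arm_command(series="-2.6 -23.75 0 0 0;-2.6 -23.75 0 0 0;-2.6 -23.75 0 0 0;-2.6 -23.75 0 0 0;-2.6 -23.75 0 0 0;-2.6 -23.75 0 0 0;-2.6 -23.75 0 0 0;-2.6 -23.75 0 0 0;-2.6 -23.75 0 0 0;0 0 0 0 0;0 0 0 0 0;0 0 0 0 0")

```text
time_s: 27.35
tool_pos: [0.4414, 0.0639, 0.1797]
tool_rot: [179.9, 0.0, 90.0]
force: [-0.3, -1.0, 0.3]
grip_width: 0.0871
grasp_force: 0.0
```

```bash
python3 - <<'E'
from h import *
t,s=cams.read_camera("top"),cams.read_camera("scene")
a=np.hstack([cv2.resize(t[140:220,195:275],(400,400),interpolation=2),cv2.resize(s[200:320,220:340],(400,400),interpolation=2)]); cv2.imwrite("pics/d8.png",a)
o=telemetry.get_obs(); print(o["tool_pos"],o["tool_rot"])
for P in((.6543,.0872,.104),(.6543,.0872,.014)):print(proj("top",P),proj("scene",P))
for sx in(-.045,.045): print(proj("scene",(.4405+sx,.064,.199)))
E
```

```text
[0.4415062  0.06422828 0.1795216 ] [ 1.79975700e+02 -5.03622849e-02  9.00019393e+01]
[225.75588427 173.7284702 ] [206.06665404 219.51193909]
[233.89739745 187.42185955] [211.98462443 251.45166619]
[293.57030306 236.7009561 ]
[260.99338569 213.91029026]
```

View pics/d8.png

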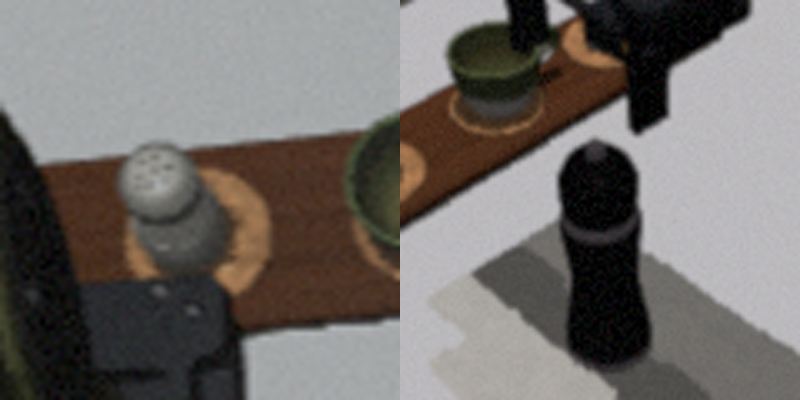

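Shaker is centred on its disc (top px (226,175), expected (226,174)); fingers straddle the grinder. Descend and grip its head.

arm_command(series="0 0 15 0 0;0 0 20 0 0;0 0 20 0 0;0 0 15 0 0;0 0 12 0 0;0 0 7 0 0;0 0 4 0 0;0 0 0 0 0;0 0 0 0 255;0 0 0 0 255;0 0 0 0 255;0 0 0 0 255;0 0 0 0 255;0 0 0 0 255;0 0 0 0 255;0 0 0 0 255;0 0 0 0 255;0 0 0 0 255;0 0 0 0 255", squeeze=25)

```text
time_s: 29.03
tool_pos: [0.4408, 0.0639, 0.0865]
tool_rot: [180.0, 0.0, 90.0]
force: [1.0, 1.0, 0.0]
grip_width: 0.0449
grasp_force: 25.0
```

arm_command(series="0 0 -10 0 255;0 0 -20 0 255;0 0 -30 0 255;12.8 21.1 0 0 255;12.8 21.1 0 0 255;12.8 21.1 0 0 255;12.8 21.1 0 0 255;12.8 21.1 0 0 255;12.8 21.1 0 0 255;12.8 21.1 0 0 255;12.8 21.1 0 0 255;12.8 21.1 0 0 255;12.8 21.1 0 0 255;0 0 0 0 255;0 0 15 0 255;0 0 15 0 255;0 0 8 0 255;0 0 4 0 255;0 0 2 0 255;0 0 0 0 255")

```text
time_s: 30.7
tool_pos: [0.6512, 0.191, 0.1019]
tool_rot: [-180.0, 0.0, 89.9]
force: [0.6, -0.1, -1.3]
grip_width: 0.0455
grasp_force: 25.0
```

arm_command(series="0 0 1 0 255;0 0 1 0 255;0 0 0 0 255;0 0 0 0 0;0 0 0 0 0;0 0 0 0 0;0 0 0 0 0;0 0 0 0 0;0 0 0 0 0;0 0 0 0 0;0 0 0 0 0;0 0 0 0 0;0 0 0 0 0;0 0 -15 0 0;0 0 -20 0 0;0 0 -30 0 0;0 0 -20 0 0;0 0 0 0 0;0 0 0 0 0")

```text
time_s: 32.28
tool_pos: [0.6526, 0.1926, 0.1882]
tool_rot: [179.8, -0.1, 90.0]
force: [0.4, -0.2, -0.8]
grip_width: 0.0871
grasp_force: 0.0
```

arm_command(series="0 -25 0 0 0;0 -25 0 0 0;0 -25 0 0 0;0 -25 0 0 0;-25 -15 0 0 0;-25 -15 0 0 0;-25 -15 0 0 0;-25 -15 0 0 0;-25 0 0 0 0;-25 0 0 0 0;-25 0 0 0 0;-25 0 0 0 0;-25 0 0 0 0;-25 0 0 0 0;-25 0 0 0 0;-25 0 0 0 0;0 0 0 0 0")

```text
time_s: 33.7
tool_pos: [0.4901, -0.1144, 0.1844]
tool_rot: [-179.9, 0.1, 89.5]
force: [-1.2, -0.6, -0.3]
grip_width: 0.0871
grasp_force: 0.0
```

```bash
python3 - <<'E'
from h import *
t,s=cams.read_camera("top"),cams.read_camera("scene")
a=np.hstack([cv2.resize(t[130:220,150:370],(400,164),interpolation=2)]);b=cv2.resize(s[170:310,130:330],(400,280),interpolation=2)
cv2.imwrite("pics/d9.png",cv2.resize(np.vstack([a,b]),None,fx=1.3,fy=1.3))
o=telemetry.get_obs(); print(o["tool_pos"],o["grip_width"])
print(proj("top",(.652,.192,.172)),proj("scene",(.652,.192,.172)))
E
```

```text
[ 0.49075067 -0.10886973  0.18466277] 0.08685799230936782
[165.11892954 167.08072331] [155.93826631 215.36140284]
```

View pics/d9.png

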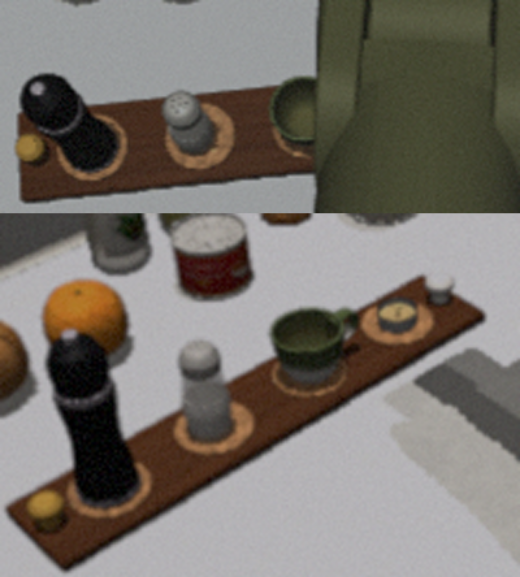

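All four stand centred and upright, with the grinder nut at top px (165.7,167.2), expected (165.1,167.1).

```bash
python3 -c "
from cell import env; print(env.sign_off())"
```

```text
the job is handed in; nothing more can be done
None
```

The job is handed in (no verdict came back): counted from the brass knob, the grinder, shaker, green cup and tea light stand upright, each within about 3 mm of its disc centre in the images; all are released and the jam jar was never approached.

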